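Load a pre-wiring station: contactor, terminals, relay and wire spool

TASK

Set up the bench for pre-wiring: lay the wire spool flat in the round dish, the relay flat in the pocket of the black plate, the terminal strip upright and squarely on the rail between its two end brackets with its row of terminals running along the rail, and the contactor upright on the two parallels in the vise, midway along the jaws with its long side against them. Then slide the vise jaw shut so the contactor is held square and snug against the fixed jaw. Set everything down rather than dropping it, and let go of it all.

Things in the scene. Friction and masses are not known exactly. Their poses are not given: they have to be found in the camera images.
- contactor: Dark grey contactor with screws. Lower body 70 (x) x 50 (y) x 32 mm; on it a narrower top, 36 (x) x 46 (y) mm, up to z 47, good to grip across its 36 mm. Origin: centre of the underside, z up.
- terminal_strip: Grey strip of five ganged terminal blocks, 44 mm (x) by 34 mm (y) and 36 mm high; the row runs along y. Origin: centre of the underside within 1 mm, z up.
- relay: Small plug-in relay lying flat, black and grey, 28 mm wide (y), 22 mm high; body from x = -18 to +24 mm, thin contact blades (look only, no touching) to x = -25. Origin on the underside, z up. Either end may point either way in its pocket.
- wire_spool: Spool of blue wire lying on its flange, axis upright: flange diameter 60 mm, 40 mm high. Origin on the underside, not on the axis: the axis is at x = -8, y = +3 mm in its frame. A short wire tail (look only, no touching) sticks out to +x.
- vise: Grey vise fixed to the bench, 175 (x) x 106 (y) mm. Origin: centre of underside; jaws part along x. Fixed jaw face at x = +40 mm; sliding jaw face at x = -40 + jaw travel; jaws 74 mm long (y), tops at z 52. Two steel parallels along y on the bed at x -9..+3 and +17..+29, tops at z 28; a 50 mm part shut against the fixed jaw is centred at x = +15.
- jaw (a joint): Travel of the sliding vise jaw towards the fixed jaw, m: 0 fully open (80 mm between jaws), 0.030 when shut on a 50 mm part. About 6 N of drag; stays where it is left.
- jaw_knob (a point): Centre of the top of the upright round knob on the sliding jaw, 83 mm above the bench, for pushing or pulling the jaw. Head diameter 20 mm, gripping height 20 mm, jaw top 31 mm below this point. It lies 22 mm behind the sliding jaw's face.
- rail_stand: Fixed stand, aluminium plate 70 (x) x 136 (y) mm with a steel mounting rail 35 mm wide running along y, its top at z 29.5 mm. Two grey end brackets stand on the rail, 44 mm wide (x), tops at z 62, inner faces at y = -24 and +24 mm. Origin: centre of underside.
- relay_nest: Fixed black plate 92 (x) x 78 (y) x 16 mm with a rectangular pocket in its middle, 59 (x) x 41 (y) mm, 6 mm deep (floor at z 10 mm). Origin: centre of underside.
- spool_dish: Fixed round dish, foot diameter 100 mm, rim outside diameter 92 mm, inside about 84 mm, floor at z 9 mm, rim top at z 18 mm. Origin: centre of underside.
Mind the look-alikes: they are no part of the job. What is shaped like the relay but green or turquoise is not meant. What is shaped like the wire_spool but purple is not meant.

How it is judged:
By the outcome, as a careful person would: the job done as asked, in the order asked, and still so for the second after the job is handed in, with the robot touching nothing.
It also fails if it takes over 122 s, if anything falls off the work surface, if the arm or the gripper's body presses on something with over 40 N, if the wrist force passes 120 N, or if a joint passes its speed limit or range.

ROBOT

A 6-joint arm with a two-finger parallel gripper is mounted at the origin on a cart in front of the work surface, level with it; the furniture and walls round the work are solid. World frame = base frame: x ahead of the robot, y to its left, z up, the work surface at z = 0. Lengths are in m, angles in degrees, forces in N, time in s.
With the tool pointing down it reaches from about 0.4 to 0.825 m from the base axis. Payload 7 kg.
Tool frame: the origin (TCP) lies on the centre line of the jaws, within the pads' length; the fingertips stand 19 mm ahead of it and the grasp point (between the pads) is the TCP; z points along the fingers, y is the line along which they close (so a half turn about z gives the same grasp; the last joint's range is limited). The gripper opens to 88 mm and grips with 3 to 60 N. Pads are 19 mm wide; open, the fingers measure 130 mm over their backs; the gripper's body (78 mm by 193 mm) begins 47 mm behind the grasp point.
Start: joints at [90.132, 20.546, 0.682, 0, -70.136, -16.507], TCP at [0.19, 0.648, 0.246] pointing down, gripper open.
Joint ranges: [-176.03, 176.03], [-82.01, 121.73], [-58.28, 71.71], [-173.87, 95.51], [-174.79, -0.11], [-173.66, 173.66]. Speed limits (degrees/s): [136.94, 136.94, 172.46, 180, 180, 180].

INTERFACE

Orientations are given as [roll, pitch, yaw] about the fixed x, y, z axes, in that order (R = Rz(yaw) Ry(pitch) Rx(roll)).
In Python, from plant import get_state, capture, close_job gives the robot as it stands.
- The arm moves only by the tool apply_moves, never from a script. Its argument "targets" is a list of rows, each a list of 7 numbers: the opening, from 0 (shut) to 1 (fully open), then the shift along the tool's x, y, z normalised to -1 to 1, where 1 is 1000 mm, then the turn, a rotation vector about the tool's x, y, z normalised to -1 to 1, where 1 is 90 degrees. In form: [[claw, tx, ty, tz, ax, ay, az], ...]. A call has 1 to 20 rows; each row shifts and turns the commanded pose from where the row before left it, along the tool's axes as they then stand; what a row does not reach is not made up. A row lasts 1/12 s, in which the tool goes at most 41.7 mm and 7.16 degrees, less where a joint would pass 70% of its speed; a pose out of reach is approached as far as the arm can. A call with a number of a shift or a turn outside -1 to 1 is refused whole. A call with a gripper value outside its range is refused whole. The fingers move at their own pace and stop on an object; "newtons" is the grip in N (left out, the last holds). Time passes only in rows, so rows that do not move let the fingers close. It gives the time, the measured TCP pose, the force, the opening and the grip force at its end, in the units of the state.
- get_state(): the state, without advancing time (a new reading comes with each control period).
- capture(name): name is "scene" or "top" or "wrist"; returns a dict with "frame" (480x640x3 uint8, red, green, blue), "range_z" (480x640 float32, m along the optical axis (not along the pixel's ray), 0 where there is no reading), "camera_matrix" (3x3 intrinsics, pixels), "k1" (the pictures are not rectified: a ray, as slopes to the right and down, at radius r is drawn at 1 + k1 r^2 times it, then the intrinsics apply), "T" (4x4, takes a point from camera to world coordinates). Camera axes: x right, y down, z forward; pixel columns grow to the right and rows downward; lengths in m; the calibration is good to about 2 mm. A picture is of the moment at which its call begins.
- close_job(): hands the job in; it is judged then, once.
The state is a dict: "time_s": time; "joints": joint angles; "qd": joint speeds; "joint_torque": joint torques, N m; "tcp_pos": TCP position; "eef_rot": TCP orientation; "contact_force": force on the tool from outside, world axes, zero at the start; "moment": the same for the moment, N m; "gripper_width": finger opening in m; "gripper_force": force on a finger pad.
Only numpy, scipy, OpenCV 4.12 (cv2) and the standard library are available. Lean on these libraries where they do the work, as an engineer would, in place of code of your own. Each camera call takes 0.05 s, during which the arm holds its last target. There are 200 camera calls.

## Working session

There is one attempt and no reset: what is moved stays moved. The work goes in short steps, Python scripts to look and compute and a tool call to move; the robot and the scene stay as the last step left them, time stands still between calls to the robot, and variables do not carry over. Pictures are saved under pics/ and viewed, at most 17 in all, crops included, and the job is handed in when it is done.

Besides the shell and the picture viewer there is one more tool, called by a JSON object that holds its "method" and its "body". apply_moves: Moves the arm, as the interface text tells. Scaled input: -1 to 1 covers 1000 mm each way for a shift and 90 degrees each way for a turn. Its arguments: {"type":"object","properties":{"targets":{"type":"array","items":{"type":"array","items":{"type":"number"}}},"newtons":{"type":"number"}},"required":["targets"]}

```bash
ls; mkdir -p pics; cat > h.py <<'E'
import numpy as np,cv2
from plant import get_state,capture,close_job
def save(c,n,crop=None,s=1):
    im=c["frame"][:,:,::-1]
    if crop: im=im[crop[1]:crop[3],crop[0]:crop[2]]
    cv2.imwrite(n,cv2.resize(im,None,fx=s,fy=s,interpolation=cv2.INTER_CUBIC))
def slopes(c,uv):
    K=np.array(c["camera_matrix"]);d=(np.atleast_2d(uv).astype(float)-K[:2,2])/[K[0,0],K[1,1]]
    s=d.copy()
    for _ in range(15): s=d/(1+c["k1"]*(s**2).sum(1,keepdims=True))
    return s
def onplane(c,uv,z):
    s=slopes(c,uv);T=np.array(c["T"]);r=np.c_[s,np.ones(len(s))]@T[:3,:3].T;o=T[:3,3]
    return o+r*((z-o[2])/r[:,2])[:,None]
def cloud(c):
    v,u=np.mgrid[:480,:640];s=slopes(c,np.c_[u.ravel(),v.ravel()]);z=c["range_z"].ravel().astype(float)
    T=np.array(c["T"]);p=np.c_[s*z[:,None],z]@T[:3,:3].T+T[:3,3];p[z==0]=np.nan
    return p.reshape(480,640,3)
E
python3 - <<'E'
from h import *
for n in ["scene","top","wrist"]:
    c=capture(n);save(c,f"pics/{n}0.png");np.savez(f"{n}0.npz",**c);print(n,c["T"].round(3).tolist(),c["camera_matrix"][0,0],c["k1"])
print(get_state())
E
```

```text
pics
scene [[-0.641, -0.408, 0.65, -0.49], [-0.767, 0.359, -0.531, 0.78], [-0.017, -0.839, -0.543, 0.873], [0.0, 0.0, 0.0, 1.0]] 619.3047740535186 -0.04979557245565937
top [[0.073, -0.974, 0.216, 0.239], [-0.997, -0.072, 0.013, -0.01], [0.003, -0.216, -0.976, 1.084], [0.0, 0.0, 0.0, 1.0]] 496.48950856423835 -0.010222084754318012
wrist [[-0.282, -0.93, -0.237, 0.254], [-0.959, 0.274, 0.068, 0.629], [0.002, 0.247, -0.969, 0.385], [0.0, 0.0, 0.0, 1.0]] 355.76190695311686 -0.04655648013746281
{'time_s': 0.15, 'joints': array([ 9.01333213e+01,  2.05819946e+01,  6.45389738e-01, -1.30982606e-02,
       -7.01343632e+01, -1.65086042e+01]), 'qd': array([-0.0532913 , -0.21536459,  0.04634677,  0.03448797,  0.11523833,
       -0.08384663]), 'joint_torque': array([-7.66658741e-04, -5.83274102e+01,  2.93293726e+01,  7.00106308e+00,
        8.84044217e-03, -1.09935590e-04]), 'tcp_pos': array([0.19021713, 0.64729233, 0.24483955]), 'eef_rot': array([ 1.79928458e+02, -8.36066219e-03, -1.63797363e+01]), 'contact_force': array([ 0.09781748,  0.61500579, -0.39986868]), 'moment': array([-0.0176718 ,  0.04086065,  0.01193561]), 'gripper_force': 0.0, 'gripper_width': 0.08781490593774363}
```

View pics/top0.png

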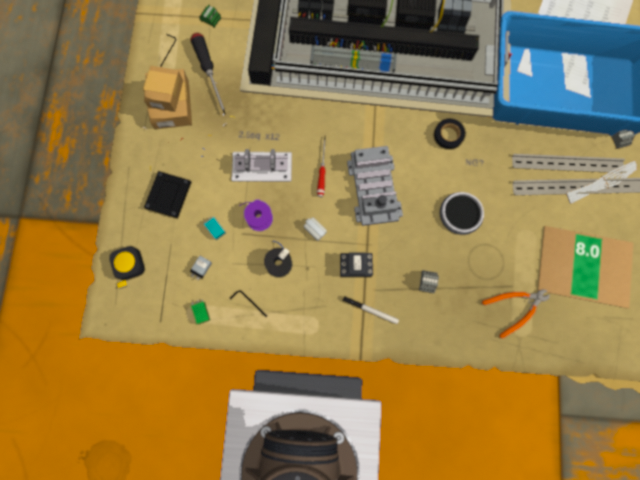

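View pics/scene0.png

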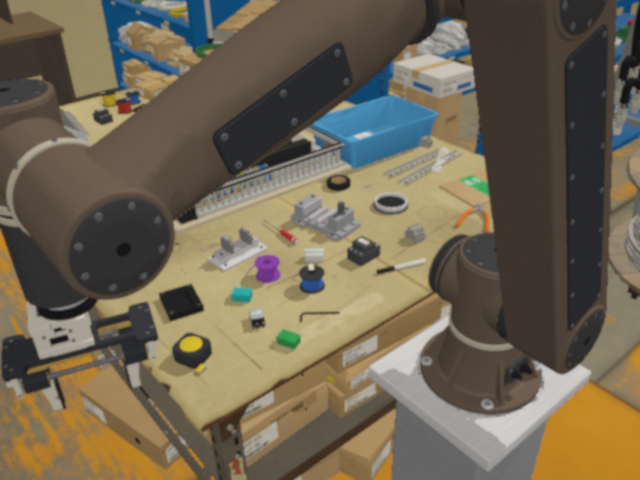

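Top view: contactor is at (356,265), black-flange spool at (278,262), relay at (200,267), vise at (375,185), rail at (262,165), nest at (167,194) and dish at (462,213). The terminal strip is either (315,228) or (429,281). I'll zoom in.

```bash
python3 - <<'E'
from h import *
c=dict(np.load("top0.npz"))
a=c["frame"][130:330,120:500]
cv2.imwrite("pics/topz.png",cv2.resize(a[:,:,::-1],None,fx=2.1,fy=2.1,interpolation=cv2.INTER_CUBIC))
P=cloud(c)
for n,(u,v) in dict(cont=(356,265),spool=(278,262),relay=(200,267),vise=(375,185),rail=(262,165),nest=(167,194),dish=(462,213),t1=(315,228),t2=(429,281),knob=(381,201)).items(): print(n,P[v,u].round(3))
E
```

```text
cont [ 0.425 -0.088  0.047]
spool [ 0.428  0.081 -0.004]
relay [0.401 0.247 0.02 ]
vise [ 0.614 -0.122  0.025]
rail [0.644 0.135 0.021]
nest [0.565 0.346 0.005]
dish [ 0.569 -0.324  0.006]
t1 [0.505 0.004 0.026]
t2 [ 0.405 -0.247  0.031]
knob [ 0.559 -0.131  0.083]
```

View pics/topz.png

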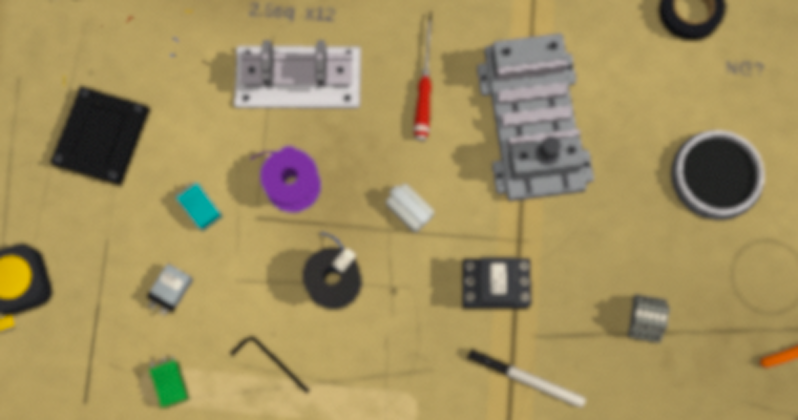

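The terminal strip is the striped grey block at top (429,281); the white block is a decoy. I'm moving above the spool for a wrist look.

{"method": "apply_moves", "body": {"targets": [[1,0.0215,0.0259,0,0,0,0],[1,0.0215,0.0259,0,0,0,0],[1,0.0215,0.0259,0,0,0,0],[1,0.0215,0.0259,0,0,0,0],[1,0.0215,0.0259,0,0,0,0],[1,0.0215,0.0259,0,0,0,0],[1,0.0215,0.0259,0,0,0,0],[1,0.0215,0.0259,0,0,0,0],[1,0.0215,0.0259,0,0,0,0],[1,0.0215,0.0259,0,0,0,0],[1,0.0215,0.0259,0,0,0,0],[1,0.0215,0.0259,0,0,0,0],[1,0.0215,0.0259,0,0,0,0],[1,0.0215,0.0259,0,0,0,0],[1,0.0215,0.0259,0,0,0,0],[1,0.0215,0.0259,0,0,0,0],[1,0.0215,0.0259,0,0,0,0],[1,0.0215,0.0259,0,0,0,0],[1,0,0,0,0,0,0]]}}

```text
time_s: 1.73
tcp_pos: [0.431, 0.0871, 0.2454]
eef_rot: [179.9, 0.0, -16.6]
contact_force: [0.9, 0.0, 0.3]
gripper_width: 0.0876
gripper_force: 0.0
```

```bash
python3 - <<'E'
from h import *
s=get_state();print(s["tcp_pos"],s["eef_rot"],s["time_s"])
c=capture("wrist");np.savez("w1.npz",**c);save(c,"pics/w1.png",s=1.25)
P=cloud(c);print(np.nanmedian(P[...,2]))
E
```

```text
[0.43098292 0.08709331 0.24539004] [ 1.79938938e+02  1.12916833e-02 -1.65961552e+01] 1.7333
0.0036335557795134643
```

View pics/w1.png

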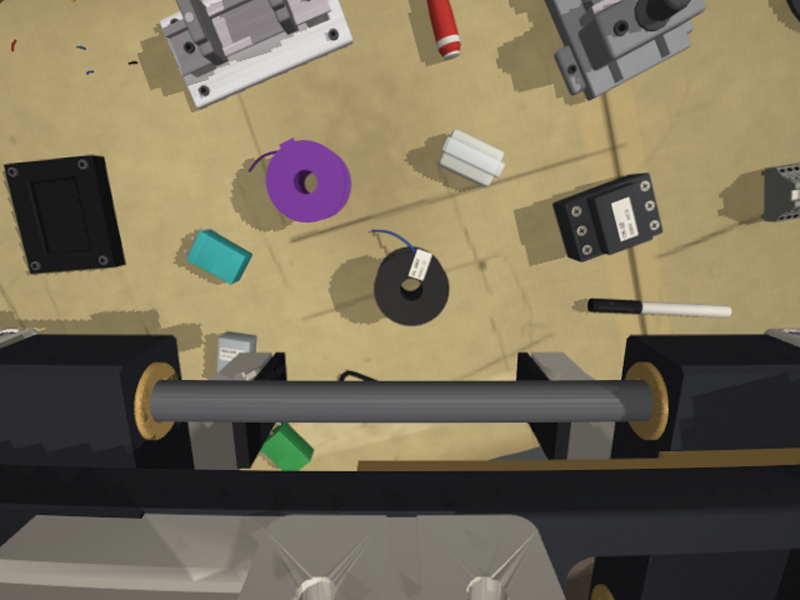

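The wrist view shows the spool flange centred near (411,286) of the 800-wide picture. Its tail points up-left, clear of the finger line.

```bash
cat >> h.py <<'E'
def todo(p,yaw=None):
    s=get_state();d=np.array(p)-s["tcp_pos"];y=np.radians(s["eef_rot"][2])
    print("tcp",s["tcp_pos"].round(4),s["eef_rot"].round(2),"tool shift mm",(1000*np.array([d[0]*np.cos(y)+d[1]*np.sin(y),d[0]*np.sin(y)-d[1]*np.cos(y),-d[2]])).round(1),"turn z",None if yaw is None else round((s["eef_rot"][2]-yaw)/90,4))
def rect(pts):
    (cx,cy),(w,h),a=cv2.minAreaRect((np.array(pts)[:,:2]*1000).astype(np.float32))
    if w<h: w,h,a=h,w,a+90
    return np.round([cx/1000,cy/1000],4),round(w,1),round(h,1),round((a+90)%180-90,1)  # angle of long side
def big(mask):
    n,l,st,ce=cv2.connectedComponentsWithStats(mask.astype(np.uint8));return l==1+st[1:,4].argmax()
E
python3 - <<'E'
from h import *
c=dict(np.load("w1.npz"));P=cloud(c);f=c["frame"].astype(int)
def win(u,v,r):
    m=np.zeros((480,640),bool);m[v-r:v+r,u-r:u+r]=1;return m
m=big(win(329,229,45)&(P[...,2]>0.03)&(P[...,2]<0.05))
v,u=np.nonzero(m);print("z",np.nanmedian(P[m,2]),m.sum())
# dark flange contour only
cn=max(cv2.findContours(m.astype(np.uint8),0,1)[0],key=cv2.contourArea)[:,0]
q=onplane(c,cn,0.04);(cx,cy),r=cv2.minEnclosingCircle((q[:,:2]*1000).astype(np.float32));print("spool",cx,cy,r,q.mean(0), rect(q))
e=cv2.fitEllipse((q[:,:2]*1000).astype(np.float32));print(e)
todo((e[0][0]/1000,e[0][1]/1000,0.032))
t=dict(np.load("top0.npz"));ft=t["frame"].astype(int)
m=win(462,213,30)&(ft.min(2)>120)
m=big(m);hull=cv2.convexHull(np.argwhere(m)[:,::-1].astype(np.float32))[:,0]
q=onplane(t,hull,0.018);print("dish",cv2.fitEllipse((q[:,:2]*1000).astype(np.float32)),m.sum())
E
```

```text
z 0.04090498762849709 2643
spool 425.1943664550781 80.58779907226562 31.192171096801758 [0.42490658 0.08021556 0.04      ] (array([0.424 , 0.0809]), 59.8, 59.6, -67.4)
((424.3319091796875, 80.66300201416016), (58.68702697753906, 60.412776947021484), 57.4066276550293)
tcp [0.4306 0.0887 0.2453] [ 1.7997e+02  2.0000e-02 -1.6640e+01] tool shift mm [ -3.7   9.5 213.3] turn z None
dish ((569.7593994140625, -322.7011413574219), (93.62071228027344, 94.82038879394531), 81.17008972167969) 358
```

{"method": "apply_moves", "body": {"targets": [[1,-0.0037,0.0095,0.02,0,0,0],[1,0,0,0.035,0,0,0],[1,0,0,0.035,0,0,0],[1,0,0,0.035,0,0,0],[1,0,0,0.035,0,0,0],[1,0,0,0.025,0,0,0],[1,0,0,0.015,0,0,0],[1,0,0,0.013,0,0,0],[1,0,0,0,0,0,0],[0,0,0,0,0,0,0],[0,0,0,0,0,0,0],[0,0,0,0,0,0,0],[0,0,0,0,0,0,0],[0,0,0,0,0,0,0],[0,0,0,0,0,0,0]], "newtons": 25}}

```text
time_s: 3.03
tcp_pos: [0.4241, 0.0831, 0.0333]
eef_rot: [-180.0, -0.0, -16.4]
contact_force: [-2.7, -1.0, 8.7]
gripper_width: 0.0591
gripper_force: 25.0
```

{"method": "apply_moves", "body": {"targets": [[0,0,0,-0.01,0,0,0],[0,0,0,-0.03,0,0,0],[0,0,0,-0.035,0,0,0],[0,0,0,-0.035,0,0,0],[0,0,0,-0.02,0,0,0],[0,0.0182,0.0249,0,0,0,0],[0,0.0182,0.0249,0,0,0,0],[0,0.0182,0.0249,0,0,0,0],[0,0.0182,0.0249,0,0,0,0],[0,0.0182,0.0249,0,0,0,0],[0,0.0182,0.0249,0,0,0,0],[0,0.0182,0.0249,0,0,0,0],[0,0.0182,0.0249,0,0,0,0],[0,0.0182,0.0249,0,0,0,0],[0,0.0182,0.0249,0,0,0,0],[0,0.0182,0.0249,0,0,0,0],[0,0.0182,0.0249,0,0,0,0],[0,0.0182,0.0249,0,0,0,0],[0,0.0182,0.0249,0,0,0,0],[0,0,0,0,0,0,0]]}}

```text
time_s: 4.7
tcp_pos: [0.5711, -0.3276, 0.1618]
eef_rot: [179.9, -0.0, -16.5]
contact_force: [0.8, 0.6, -0.9]
gripper_width: 0.0593
gripper_force: 25.0
```

```bash
python3 - <<'E'
from h import *
todo((0.5698,-0.3227,0.043));s=get_state();print(s["gripper_width"],s["contact_force"])
c=capture("wrist");np.savez("w2.npz",**c);save(c,"pics/w2.png")
E
```

```text
tcp [ 0.5711 -0.3276  0.1618] [ 1.7994e+02 -1.0000e-02 -1.6540e+01] tool shift mm [ -2.6  -4.3 118.8] turn z None
0.05931448053926868 [ 0.79878407  0.56245277 -0.86600891]
```

View pics/w2.png

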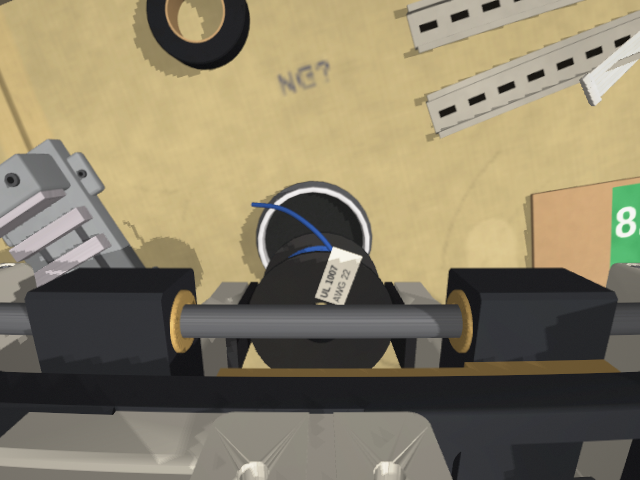

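The spool is held, label up, and the dish lies right below it. Lowering now.

{"method": "apply_moves", "body": {"targets": [[0,-0.0026,-0.0043,0.02,0,0,0],[0,0,0,0.03,0,0,0],[0,0,0,0.025,0,0,0],[0,0,0,0.02,0,0,0],[0,0,0,0.012,0,0,0],[0,0,0,0.005,0,0,0],[0,0,0,0.003,0,0,0],[0,0,0,0.001,0,0,0],[0,0,0,0.001,0,0,0],[0,0,0,0,0,0,0]]}}

```text
time_s: 5.58
tcp_pos: [0.5695, -0.3184, 0.0467]
eef_rot: [-180.0, -0.1, -16.4]
contact_force: [0.4, -0.1, -0.4]
gripper_width: 0.0593
gripper_force: 25.0
```

{"method": "apply_moves", "body": {"targets": [[0,0,0,0.001,0,0,0],[0,0,0,0.001,0,0,0],[0,0,0,0,0,0,0],[0,0,0,0,0,0,0]]}}

```text
time_s: 5.92
tcp_pos: [0.5689, -0.3184, 0.0437]
eef_rot: [-180.0, -0.0, -16.4]
contact_force: [-0.6, -0.3, -1.9]
gripper_width: 0.0596
gripper_force: 25.0
```

{"method": "apply_moves", "body": {"targets": [[0,0.001,0.004,0,0,0,0],[0,0,0,0.001,0,0,0],[0,0,0,0.0005,0,0,0],[0,0,0,0,0,0,0],[0,0,0,0,0,0,0]]}}

```text
time_s: 6.33
tcp_pos: [0.5688, -0.3228, 0.0424]
eef_rot: [180.0, -0.0, -16.4]
contact_force: [-0.7, -1.2, 1.7]
gripper_width: 0.0594
gripper_force: 25.0
```

{"method": "apply_moves", "body": {"targets": [[0,0,0,0.0007,0,0,0],[0,0,0,0,0,0,0],[0.8,0,0,0,0,0,0],[0.8,0,0,0,0,0,0],[0.8,0,0,0,0,0,0],[0.9,0,0,-0.01,0,0,0],[1,0,0,-0.03,0,0,0],[1,0,0,-0.04,0,0,0],[1,0,0,-0.04,0,0,0],[1,0,0,-0.04,0,0,0],[1,0,0,-0.03,0,0,0],[1,0,0,0,0,0,0],[1,0,0,0,0,0,0]]}}

```text
time_s: 7.42
tcp_pos: [0.5697, -0.3226, 0.2348]
eef_rot: [-180.0, -0.3, -16.4]
contact_force: [0.1, 0.1, -2.3]
gripper_width: 0.0877
gripper_force: 0.0
```

```bash
python3 - <<'E'
from h import *
c=capture("wrist");np.savez("w3.npz",**c);P=cloud(c)
z=P[...,2];m=np.zeros((480,640),bool);m[:]=(np.hypot(P[...,0]-.57,P[...,1]+.323)<.045)
print(np.nanpercentile(z[m],[5,50,90,98]))
m&=(z>.035);m=big(m);print(m.sum(),rect(P[m]),np.nanstd(z[m]),np.nanmedian(z[m]))
t=dict(np.load("top0.npz"));Q=cloud(t)
todo((0.401,0.247,0.24))
E
```

```text
[0.01918907 0.32108675 0.33143512 0.33359191]
46907 (array([ 0.5809, -0.3264]), 89.8, 41.9, 72.4) 0.01645320610172813 0.32281778761998714
tcp [ 0.5687 -0.3222  0.2325] [-1.7997e+02 -1.0000e-01 -1.6380e+01] tool shift mm [-321.4 -498.8   -7.5] turn z None
```

{"method": "apply_moves", "body": {"targets": [[1,-0.0161,-0.025,0,0,0,0],[1,-0.0161,-0.025,0,0,0,0],[1,-0.0161,-0.025,0,0,0,0],[1,-0.0161,-0.025,0,0,0,0],[1,-0.0161,-0.025,0,0,0,0],[1,-0.0161,-0.025,0,0,0,0],[1,-0.0161,-0.025,0,0,0,0],[1,-0.0161,-0.025,0,0,0,0],[1,-0.0161,-0.025,0,0,0,0],[1,-0.0161,-0.025,0,0,0,0],[1,-0.0161,-0.025,0,0,0,0],[1,-0.0161,-0.025,0,0,0,0],[1,-0.0161,-0.025,0,0,0,0],[1,-0.0161,-0.025,0,0,0,0],[1,-0.0161,-0.025,0,0,0,0],[1,-0.0161,-0.025,0,0,0,0],[1,-0.0161,-0.025,0,0,0,0],[1,-0.0161,-0.025,0,0,0,0],[1,-0.0161,-0.025,0,0,0,0],[1,-0.0161,-0.025,0,0,0,0]]}}

```text
time_s: 9.13
tcp_pos: [0.3994, 0.2488, 0.2302]
eef_rot: [179.9, 0.1, -16.4]
contact_force: [0.3, -0.3, -0.7]
gripper_width: 0.0878
gripper_force: 0.0
```

{"method": "apply_moves", "body": {"targets": [[1,0,0,0,0,0,0],[1,0,0,0,0,0,0],[1,0,0,0,0,0,0]]}}

```text
time_s: 9.38
tcp_pos: [0.4001, 0.2476, 0.2303]
eef_rot: [179.9, 0.1, -16.3]
contact_force: [-0.8, 0.3, -0.9]
gripper_width: 0.0877
gripper_force: 0.0
```

```bash
python3 - <<'E'
from h import *
c=capture("wrist");np.savez("w4.npz",**c);P=cloud(c);save(c,"pics/w4.png",s=1.25)
z=P[...,2];m=(np.hypot(P[...,0]-.401,P[...,1]-.247)<.045)&(z>.015)&(z<.03);m=big(m)
v,u=np.nonzero(m);print(u.mean(),v.mean(),m.sum(),np.nanmedian(z[m]))
for pl in (.022,):
    q=onplane(c,np.c_[u,v],pl);print(rect(q),q.mean(0))
todo((0.401,0.247,0.24))
# nest
f=c["frame"].astype(int);m=(np.hypot(P[...,0]-.565,P[...,1]-.346)<.08)&(f.max(2)<70)&(z<.05);m=big(m)
v,u=np.nonzero(m);q=onplane(c,np.c_[u,v],.016);print("nest",rect(q),m.sum(),u.min(),u.max(),v.min(),v.max())
E
```

```text
317.63808738664466 223.55976916735366 1213 0.02200810989622687
(array([0.401 , 0.2506]), 47.6, 28.4, -25.4) [0.40300808 0.24969686 0.022     ]
tcp [0.4004 0.2473 0.2306] [ 1.799e+02  4.000e-02 -1.638e+01] tool shift mm [ 0.7  0.1 -9.4] turn z None
nest (array([0.5631, 0.3438]), 93.0, 82.0, -12.6) 8857 123 221 33 142
```

View pics/w4.png

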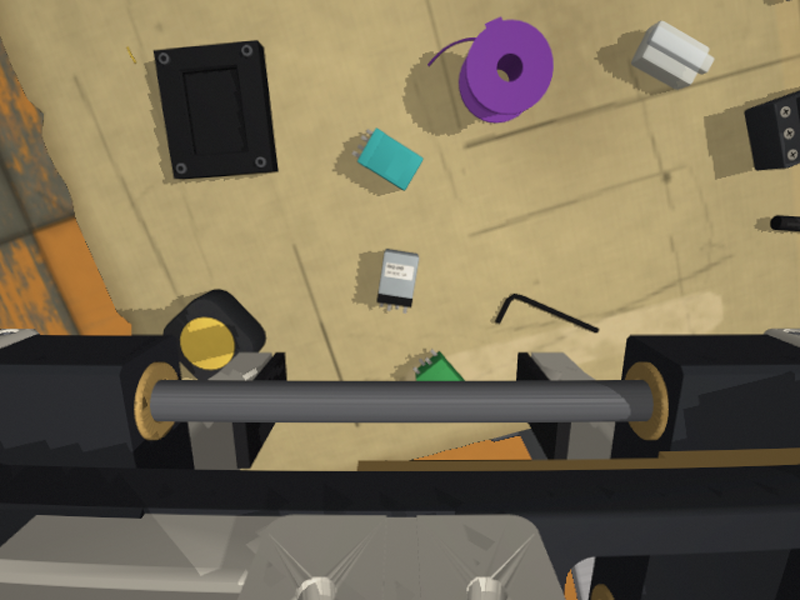

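The relay is upright, grey with its black base and blades at the bottom (400,305). The nest pocket's long side runs up the picture at (215,110).

{"method": "apply_moves", "body": {"targets": [[1,0,0,0.02,0,0,0.05],[1,0,0,0.02,0,0,0.05],[1,0.0019,-0.0032,0.035,0,0,0],[1,0,0,0.035,0,0,0],[1,0,0,0.035,0,0,0],[1,0,0,0.025,0,0,0],[1,0,0,0.02,0,0,0],[1,0,0,0.0135,0,0,0],[1,0,0,0,0,0,0],[1,0,0,0,0,0,0],[0,0,0,0,0,0,0],[0,0,0,0,0,0,0],[0,0,0,0,0,0,0],[0,0,0,0,0,0,0],[0,0,0,0,0,0,0],[0,0,0,0,0,0,0],[0,0,0,0,0,0,0],[0,0,0,0,0,0,0]], "newtons": 15}}

```text
time_s: 10.93
tcp_pos: [0.4038, 0.2502, 0.0279]
eef_rot: [-180.0, -0.0, -25.4]
contact_force: [-0.6, 0.3, -0.9]
gripper_width: 0.0404
gripper_force: 0.0
```

{"method": "apply_moves", "body": {"targets": [[0,0,0,0,0,0,0],[0,0,0,0,0,0,0],[0,0,0,0,0,0,0],[0,0,0,0,0,0,0],[0,0,0,0,0,0,0],[0,0,0,0,0,0,0]]}}

```text
time_s: 11.43
tcp_pos: [0.4037, 0.2501, 0.0278]
eef_rot: [180.0, 0.0, -25.4]
contact_force: [-1.9, 0.0, 0.3]
gripper_width: 0.0282
gripper_force: 15.0
```

{"method": "apply_moves", "body": {"targets": [[0,0,0,-0.01,0,0,0],[0,0,0,-0.03,0,0,0],[0,0,0,-0.035,0,0,0],[0,0,0,-0.035,0,0,-0.071],[0,0,0,-0.03,0,0,-0.071],[0,0.009,-0.025,0,0,0,0],[0,0.009,-0.025,0,0,0,0],[0,0.009,-0.025,0,0,0,0],[0,0.009,-0.025,0,0,0,0],[0,0.009,-0.025,0,0,0,0],[0,0,0,0,0,0,0],[0,0,0,0,0,0,0]]}}

```text
time_s: 12.43
tcp_pos: [0.4751, 0.3629, 0.1668]
eef_rot: [179.9, 0.0, -12.6]
contact_force: [-0.2, -0.3, -1.0]
gripper_width: 0.0283
gripper_force: 15.0
```

```bash
python3 - <<'E'
from h import *
s=get_state();print(s["tcp_pos"],s["eef_rot"],s["gripper_width"],s["gripper_force"])
c=capture("wrist");np.savez("w5.npz",**c);P=cloud(c);f=c["frame"].astype(int);z=P[...,2]
g=np.clip(c["frame"].astype(float)*2.2,0,255).astype(np.uint8);cv2.imwrite("pics/w5.png",g[:,:,::-1])
m=(np.hypot(P[...,0]-.565,P[...,1]-.346)<.08)&(f.max(2)<75)&(z<.05)&(z>.013);m=big(m)
v,u=np.nonzero(m);q=onplane(c,np.c_[u,v],.016);print("nest",rect(q),m.sum(),u.min(),u.max(),v.min(),v.max())
m=(np.hypot(P[...,0]-.565,P[...,1]-.346)<.04)&(z<.0132);m=big(m)
v,u=np.nonzero(m);q=onplane(c,np.c_[u,v],.010);print("floor",rect(q),m.sum(),np.median(z[m]))
E
```

```text
[0.47513233 0.36286542 0.16679039] [ 1.79922290e+02  3.76901290e-02 -1.25875766e+01] 0.0282993565315247 14.999855160713196
nest (array([0.5637, 0.3453]), 91.3, 77.4, -12.5) 7653 267 369 63 185
floor (array([0.5643, 0.3457]), 59.5, 41.8, -12.6) 4097 0.01085511424238278
```

View pics/w5.png

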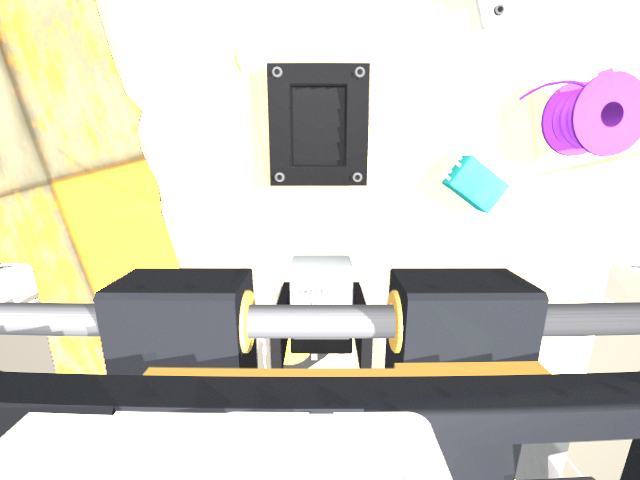

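The pocket is at (318,125), aligned with the tool, and the relay is held squarely.

```bash
python3 - <<'E'
from h import *
c=dict(np.load("w5.npz"));s=get_state();p=onplane(c,[[321,257]],.161)[0];d=p-s["tcp_pos"];print(d@[.976,-.218,0]*1000)
todo((.5674,.3447,.038))
E
```

```text
25.336232552097403
tcp [0.4746 0.362  0.1669] [ 1.7991e+02  5.0000e-02 -1.2600e+01] tool shift mm [ 94.4  -3.3 128.9] turn z None
```

{"method": "apply_moves", "body": {"targets": [[0,0.02,-0.0014,0,0,0,0],[0,0.025,-0.0014,0,0,0,0],[0,0.025,0,0,0,0,0],[0,0.0224,0,0.01,0,0,0],[0,0,0,0.03,0,0,0],[0,0,0,0.03,0,0,0],[0,0,0,0.025,0,0,0],[0,0,0,0.015,0,0,0],[0,0,0,0.008,0,0,0],[0,0,0,0,0,0,0],[0,0,0,0,0,0,0],[0,0,0,0,0,0,0]]}}

```text
time_s: 13.48
tcp_pos: [0.5663, 0.3454, 0.0515]
eef_rot: [-179.9, -0.1, -12.6]
contact_force: [0.1, 0.3, -0.8]
gripper_width: 0.0284
gripper_force: 15.0
```

```bash
python3 - <<'E'
from h import *
todo((.5655,.345,.038),-12.6)
E
```

```text
tcp [0.5663 0.3454 0.0515] [-1.799e+02 -8.000e-02 -1.257e+01] tool shift mm [-0.7  0.6 13.5] turn z 0.0003
```

{"method": "apply_moves", "body": {"targets": [[0,0,0,0.005,0,0,0],[0,0,0,0.004,0,0,0],[0,0,0,0.002,0,0,0],[0,0,0,0.001,0,0,0],[0,0,0,0.001,0,0,0],[0,0,0,0,0,0,0],[0,0,0,0,0,0,0]]}}

```text
time_s: 14.07
tcp_pos: [0.5656, 0.3448, 0.0379]
eef_rot: [180.0, -0.0, -12.6]
contact_force: [-3.5, -1.4, 6.7]
gripper_width: 0.0283
gripper_force: 15.0
```

{"method": "apply_moves", "body": {"targets": [[0.45,0,0,0,0,0,0],[0.45,0,0,0,0,0,0],[0.45,0,0,0,0,0,0],[0.45,0,0,0,0,0,0],[0.6,0,0,-0.01,0,0,0],[1,0,0,-0.03,0,0,0],[1,0,0,-0.04,0,0,0],[1,0,0,-0.04,0,0,0],[1,0,0,-0.04,0,0,0],[1,0,0,-0.04,0,0,0],[1,0,0,0,0,0,0],[1,0,0,0,0,0,0]]}}

```text
time_s: 15.07
tcp_pos: [0.5668, 0.3458, 0.2412]
eef_rot: [-179.7, -0.2, -12.6]
contact_force: [0.2, -0.1, -1.5]
gripper_width: 0.0853
gripper_force: 0.0
```

```bash
python3 - <<'E'
from h import *
c=capture("wrist");np.savez("w6.npz",**c);P=cloud(c);z=P[...,2]
m=(np.hypot(P[...,0]-.565,P[...,1]-.346)<.045)&(z>.024)&(z<.05);m=big(m);print(rect(P[m]),np.nanpercentile(z[m],[5,50,95]))
v,u=np.nonzero(m);print(rect(onplane(c,np.c_[u,v],.032)))
A=np.c_[P[m][:,:2],np.ones(m.sum())];print(np.degrees(np.linalg.lstsq(A,P[m][:,2],rcond=None)[0][:2]))
todo((0.405,-0.247,0.235))
E
```

```text
(array([0.5621, 0.3461]), 48.6, 28.4, -12.6) [0.0302139  0.03206013 0.03339287]
(array([0.563 , 0.3459]), 46.9, 28.3, -12.6)
[0.4744676  0.30871622]
tcp [0.5659 0.3451 0.2386] [-1.7985e+02 -7.0000e-02 -1.2600e+01] tool shift mm [-27.8 612.9   3.6] turn z None
```

{"method": "apply_moves", "body": {"targets": [[1,-0.0014,0.0306,0,0,0,0],[1,-0.0014,0.0306,0,0,0,0],[1,-0.0014,0.0306,0,0,0,0],[1,-0.0014,0.0306,0,0,0,0],[1,-0.0014,0.0306,0,0,0,0],[1,-0.0014,0.0306,0,0,0,0],[1,-0.0014,0.0306,0,0,0,0],[1,-0.0014,0.0306,0,0,0,0],[1,-0.0014,0.0306,0,0,0,0],[1,-0.0014,0.0306,0,0,0,0],[1,-0.0014,0.0306,0,0,0,0],[1,-0.0014,0.0306,0,0,0,0],[1,-0.0014,0.0306,0,0,0,0],[1,-0.0014,0.0306,0,0,0,0],[1,-0.0014,0.0306,0,0,0,0],[1,-0.0014,0.0306,0,0,0,0],[1,-0.0014,0.0306,0,0,0,0],[1,-0.0014,0.0306,0,0,0,0],[1,-0.0014,0.0306,0,0,0,0],[1,-0.0014,0.0306,0,0,0,0]]}}

```text
time_s: 16.78
tcp_pos: [0.4035, -0.2474, 0.2358]
eef_rot: [-180.0, 0.1, -12.6]
contact_force: [0.9, -0.2, 0.5]
gripper_width: 0.0873
gripper_force: 0.0
```

{"method": "apply_moves", "body": {"targets": [[1,0,0,0,0,0,0],[1,0,0,0,0,0,0],[1,0,0,0,0,0,0]]}}

```text
time_s: 17.03
tcp_pos: [0.4043, -0.2462, 0.2359]
eef_rot: [-180.0, 0.1, -12.7]
contact_force: [-0.2, -0.7, -0.6]
gripper_width: 0.0877
gripper_force: 0.0
```

```bash
python3 - <<'E'
from h import *
c=capture("wrist");np.savez("w7.npz",**c);P=cloud(c);save(c,"pics/w7.png",s=1.25)
z=P[...,2];m=(np.hypot(P[...,0]-.405,P[...,1]+.247)<.045)&(z>.012)&(z<.06);m=big(m)
v,u=np.nonzero(m);print(u.mean(),v.mean(),m.sum(),np.nanpercentile(z[m],[5,50,95]),rect(P[m]))
m=big(m&(z>.026));print(rect(P[m]))
todo((0.405,-0.247,0.24))
E
```

```text
321.6574202496533 218.76976421636616 1442 [0.01778551 0.03225838 0.03732634] (array([ 0.4086, -0.2481]), 45.3, 32.7, -6.5)
(array([ 0.4087, -0.2481]), 32.5, 30.1, 82.7)
tcp [ 0.4047 -0.2458  0.2362] [-1.7999e+02  8.0000e-02 -1.2600e+01] tool shift mm [ 0.6  1.1 -3.8] turn z None
```

View pics/w7.png

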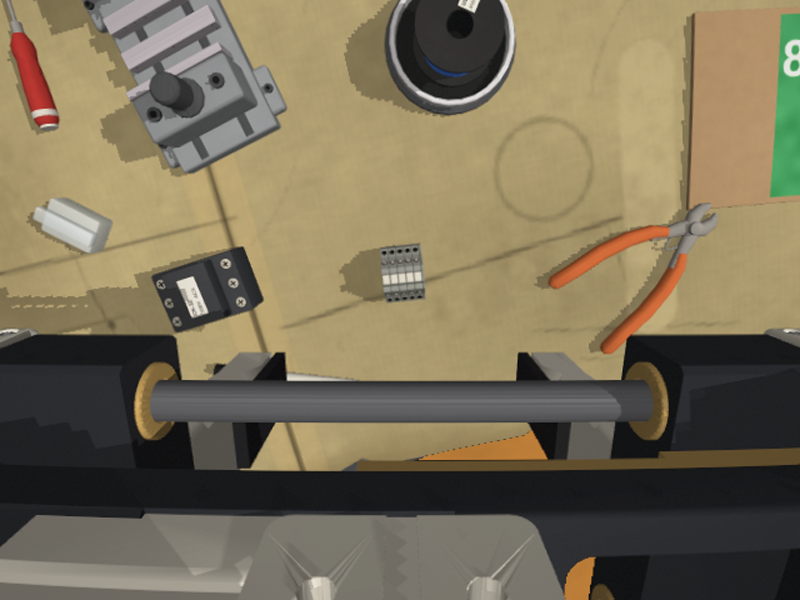

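The spool sits in the dish at (455,45). The strip at (402,273) is upright, with its row running left-right in the picture.

```bash
python3 - <<'E'
from h import *
s=get_state();print(s["joints"].round(1),s["eef_rot"])
c=dict(np.load("w7.npz"));P=cloud(c)
m=(np.hypot(P[...,0]-.405,P[...,1]+.247)<.045)&(P[...,2]>.012)&(P[...,2]<.06);m=big(m)
a=c["frame"][180:260,280:360,::-1];cv2.imwrite("pics/strip.png",cv2.resize(a,None,fx=6,fy=6,interpolation=cv2.INTER_CUBIC))
E
```

```text
[ -7.4   1.7 -24.6  -0.  -63.9  84.8] [-1.79994533e+02  8.02994771e-02 -1.25959994e+01]
```

View pics/strip.png

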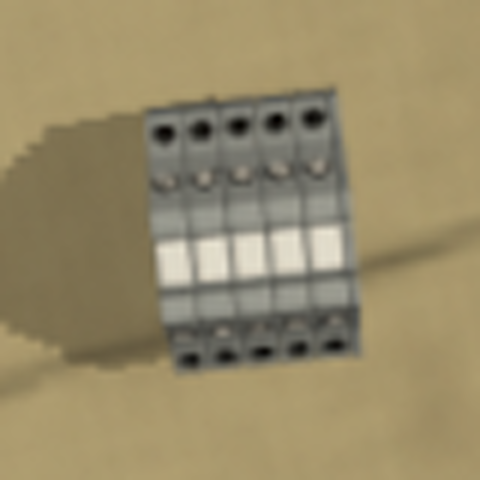

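{"method": "apply_moves", "body": {"targets": [[1,0,0,0,0,0,0.078],[1,0,0,0,0,0,0.078],[1,0,0,0,0,0,0.078],[1,0,0,0,0,0,0.078],[1,0,0,0.01,0,0,0.078],[1,0,0,0.01,0,0,0.078],[1,0,0,0.01,0,0,0.078],[1,0,0,0.01,0,0,0.078],[1,0,0,0.01,0,0,0.078],[1,0,0,0.01,0,0,0.078],[1,0,0,0.01,0,0,0.078],[1,0,0,0.01,0,0,0.078],[1,0,0,0,0,0,0],[1,0,0,0,0,0,0],[1,0,0,0,0,0,0]]}}

```text
time_s: 18.33
tcp_pos: [0.4055, -0.2458, 0.1574]
eef_rot: [-180.0, -0.0, -96.5]
contact_force: [0.2, -0.9, -0.5]
gripper_width: 0.0879
gripper_force: 0.0
```

```bash
python3 - <<'E'
from h import *
c=capture("wrist");np.savez("w8.npz",**c);P=cloud(c)
z=P[...,2];m=(np.hypot(P[...,0]-.4087,P[...,1]+.248)<.04)&(z>.012)&(z<.05);m=big(m)
v,u=np.nonzero(m);print(u.mean(),v.mean(),m.sum(),np.nanpercentile(z[m],[5,50,95]),rect(P[m]))
r=rect(P[m]);todo((*r[0],.026),-96.8)
E
```

```text
316.2339821573398 240.55109489051094 2466 [0.01765388 0.03208395 0.03720788] (array([ 0.409 , -0.2482]), 45.0, 33.3, -6.4)
tcp [ 0.4056 -0.2459  0.1575] [-1.7995e+02 -1.0000e-02 -9.6580e+01] tool shift mm [  1.9  -3.6 131.5] turn z 0.0025
```

{"method": "apply_moves", "body": {"targets": [[1,0.0019,-0.0036,0.02,0,0,0],[1,0,0,0.035,0,0,0],[1,0,0,0.035,0,0,0],[1,0,0,0.025,0,0,0],[1,0,0,0.016,0,0,0],[1,0,0,0,0,0,0],[1,0,0,0,0,0,0],[0,0,0,0,0,0,0],[0,0,0,0,0,0,0],[0,0,0,0,0,0,0],[0,0,0,0,0,0,0],[0,0,0,0,0,0,0],[0,0,0,0,0,0,0],[0,0,0,0,0,0,0],[0,0,0,0,0,0,0],[0,0,0,0,0,0,0],[0,0,0,0,0,0,0]], "newtons": 20}}

```text
time_s: 19.8
tcp_pos: [0.4084, -0.2486, 0.026]
eef_rot: [-180.0, -0.0, -96.8]
contact_force: [-0.9, 1.4, 4.9]
gripper_width: 0.0449
gripper_force: 20.0
```

```bash
python3 - <<'E'
from h import *
s=get_state();print(s["gripper_width"],s["gripper_force"])
todo((0.63,0.03,.026))
E
```

```text
0.04488930842105256 20.000526309013367
tcp [ 0.4084 -0.2486  0.026 ] [-180.     -0.    -96.83] tool shift mm [-303.  -186.9    0. ] turn z None
```

{"method": "apply_moves", "body": {"targets": [[0,0,0,-0.01,0,0,0],[0,0,0,-0.03,0,0,0],[0,0,0,-0.035,0,0,0],[0,0,0,-0.035,0,0,0],[0,0,0,-0.03,0,0,0],[0,0,0,-0.01,0,0,0]]}}

```text
time_s: 20.3
tcp_pos: [0.4102, -0.2492, 0.1803]
eef_rot: [-179.6, -0.1, -96.8]
contact_force: [0.9, -0.1, -0.9]
gripper_width: 0.0451
gripper_force: 20.0
```

{"method": "apply_moves", "body": {"targets": [[0,-0.0254,-0.0089,0,0,0,0],[0,-0.0254,-0.0089,0,0,0,0],[0,-0.0254,-0.0089,0,0,0,0],[0,-0.0254,-0.0089,0,0,0,0],[0,-0.0254,-0.0089,0,0,0,0],[0,-0.0254,-0.0089,0,0,0,0],[0,-0.0254,-0.0089,0,0,0,0],[0,-0.0254,-0.0089,0,0,0,0],[0,-0.0254,-0.0089,0,0,0,0],[0,-0.0254,-0.0089,0,0,0,0],[0,-0.0254,-0.0089,0,0,0,0],[0,-0.0254,-0.0089,0,0,0,0],[0,-0.0254,-0.0089,0,0,0,0],[0,-0.0254,-0.0089,0,0,0,0],[0,-0.0254,-0.0089,0,0,0,0],[0,-0.0254,-0.0089,0,0,0,0],[0,-0.0254,-0.0089,0,0,0,0],[0,-0.0254,-0.0089,0,0,0,0],[0,-0.0254,-0.0089,0,0,0,0],[0,-0.0254,-0.0089,0,0,0,0]]}}

```text
time_s: 21.97
tcp_pos: [0.6456, 0.2357, 0.1746]
eef_rot: [179.9, -0.0, -96.8]
contact_force: [0.3, -0.1, -0.2]
gripper_width: 0.0448
gripper_force: 20.0
```

{"method": "apply_moves", "body": {"targets": [[0,0,0,0,0,0,0],[0,0,0,0,0,0,0],[0,0,0,0,0,0,0]]}}

```text
time_s: 22.22
tcp_pos: [0.6449, 0.2343, 0.1746]
eef_rot: [179.9, -0.1, -96.8]
contact_force: [0.5, -0.9, -0.2]
gripper_width: 0.0451
gripper_force: 20.0
```

```bash
python3 - <<'E'
from h import *
s=get_state();print(s["tcp_pos"],s["eef_rot"],s["gripper_width"])
c=capture("wrist");np.savez("w9.npz",**c);P=cloud(c);save(c,"pics/w9.png",s=1.25)
z=P[...,2];near=np.hypot(P[...,0]-.644,P[...,1]-.135)<.085
for lo,hi in ((.055,.075),(.024,.034),(.005,.016),(.005,.075)):
    m=near&(z>lo)&(z<hi);n,l,st,ce=cv2.connectedComponentsWithStats(m.astype(np.uint8))
    for i in range(1,n):
        if st[i,4]>150: k=l==i;print(lo,hi,st[i],rect(P[k]),np.median(z[k]).round(4))
E
```

```text
[0.64487287 0.2342729  0.17463406] [ 1.79905577e+02 -6.63424550e-02 -9.68281951e+01] 0.045112499347934334
0.055 0.075 [ 259   61   65   27 1003] (array([0.6506, 0.1117]), 43.7, 9.5, 4.3) 0.0627
0.055 0.075 [276 147  63  24 803] (array([0.6466, 0.1682]), 43.9, 9.0, 4.2) 0.0629
0.024 0.034 [ 261   33   53   37 1026] (array([0.6522, 0.0901]), 35.2, 20.9, 3.1) 0.027
0.024 0.034 [ 267   82   62   75 2395] (array([0.6492, 0.1393]), 47.8, 40.2, -86.0) 0.0256
0.024 0.034 [ 288  161   50   42 1230] (array([0.6454, 0.1865]), 35.1, 26.6, 4.1) 0.026
0.005 0.016 [ 243   28  115  185 6431] (array([0.6486, 0.1398]), 136.7, 70.4, -86.0) 0.0088
0.005 0.075 [  243    28   115   185 14535] (array([0.6486, 0.1398]), 136.7, 70.4, -86.0) 0.0237
```

View pics/w9.png

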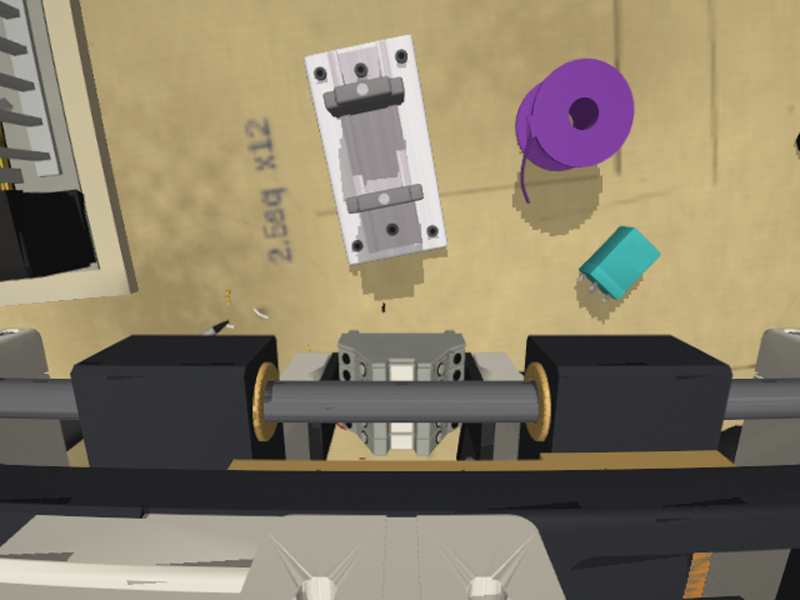

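The rail stand is at (375,150), angle −86°, with both brackets visible. The strip is held upright.

{"method": "apply_moves", "body": {"targets": [[0,0,0,0,0,0,-0.06],[0,0,0,0,0,0,-0.06],[0,0.02,0.0029,0,0,0,0],[0,0.03,0,0,0,0,0],[0,0.03,0,0,0,0,0],[0,0.0145,0,0,0,0,0],[0,0,0,0.03,0,0,0],[0,0,0,0.03,0,0,0],[0,0,0,0.015,0,0,0],[0,0,0,0,0,0,0],[0,0,0,0,0,0,0],[0,0,0,0,0,0,0]]}}

```text
time_s: 23.27
tcp_pos: [0.65, 0.14, 0.1025]
eef_rot: [-179.9, 0.0, -86.1]
contact_force: [0.1, 0.0, 0.1]
gripper_width: 0.0451
gripper_force: 20.0
```

```bash
python3 - <<'E'
from h import *
todo((0.6486,0.1398,.0565),-86)
c=capture("wrist");np.savez("w10.npz",**c);P=cloud(c);save(c,"pics/w10.png",(170,120,490,380),2)
E
```

```text
tcp [0.65   0.14   0.1025] [-1.7988e+02  2.0000e-02 -8.6050e+01] tool shift mm [ 0.1  1.4 46. ] turn z -0.0006
```

View pics/w10.png

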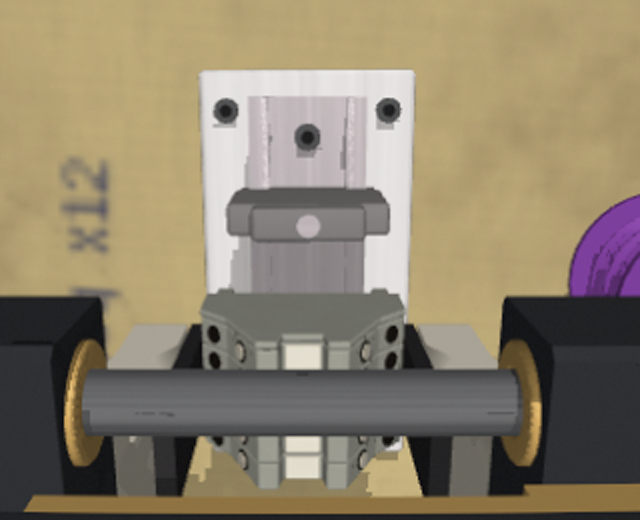

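The strip is lined up above the rail, about 1 mm to the left, so I'm correcting that and lowering.

{"method": "apply_moves", "body": {"targets": [[0,0,0.0014,0.01,0,0,0],[0,0,0,0.012,0,0,0],[0,0,0,0.01,0,0,0],[0,0,0,0.006,0,0,0],[0,0,0,0.004,0,0,0],[0,0,0,0.002,0,0,0],[0,0,0,0,0,0,0],[0,0,0,0,0,0,0],[0,0,0,0,0,0,0]]}}

```text
time_s: 24.07
tcp_pos: [0.6481, 0.1402, 0.0572]
eef_rot: [-180.0, 0.0, -86.0]
contact_force: [0.0, 0.1, 0.4]
gripper_width: 0.0451
gripper_force: 20.0
```

{"method": "apply_moves", "body": {"targets": [[0,0,0,0.001,0,0,0],[0,0,0,0.0007,0,0,0],[0,0,0,0,0,0,0],[0,0,0,0,0,0,0]]}}

```text
time_s: 24.4
tcp_pos: [0.648, 0.1402, 0.0556]
eef_rot: [-180.0, 0.0, -86.0]
contact_force: [-1.1, -0.1, 3.2]
gripper_width: 0.0448
gripper_force: 20.0
```

Seated. Releasing and rising.

{"method": "apply_moves", "body": {"targets": [[0,0,0,0.0004,0,0,0],[0,0,0,0,0,0,0],[0.7,0,0,0,0,0,0],[0.7,0,0,0,0,0,0],[0.7,0,0,0,0,0,0],[0.7,0,0,0,0,0,0],[0.8,0,0,-0.01,0,0,0],[1,0,0,-0.03,0,0,0],[1,0,0,-0.04,0,0,0],[1,0,0,-0.04,0,0,0],[1,0,0,-0.04,0,0,0],[1,0,0,-0.03,0,0,0],[1,0,0,0,0,0,0],[1,0,0,0,0,0,0]]}}

```text
time_s: 25.57
tcp_pos: [0.6486, 0.1404, 0.2483]
eef_rot: [-179.7, 0.1, -86.0]
contact_force: [-0.2, 0.6, -1.0]
gripper_width: 0.0875
gripper_force: 0.0
```

```bash
python3 - <<'E'
from h import *
c=capture("wrist");np.savez("w11.npz",**c);P=cloud(c);z=P[...,2]
m=(np.hypot(P[...,0]-.6486,P[...,1]-.14)<.035)&(z>.05)&(z<.09);n,l,st,ce=cv2.connectedComponentsWithStats(m.astype(np.uint8))
for i in range(1,n):
    if st[i,4]>100:print(st[i],rect(P[l==i]),np.nanpercentile(z[l==i],[5,50,95]))
m&=np.abs((P[...,:2]-[.6486,.14])@[-.07,.9976])<.0225
print(rect(P[m]))
todo((0.4,-.088,.24))
# contactor from w7
c=dict(np.load("w7.npz"));P=cloud(c);z=P[...,2]
for lo,hi in((.01,.06),(.04,.06)):
    m=big((np.hypot(P[...,0]-.425,P[...,1]+.088)<.06)&(z>lo)&(z<hi));print("cont",rect(P[m]),m.sum())
E
```

```text
[299 193  47  11 419] (array([0.6506, 0.1112]), 43.1, 8.4, 3.9) [0.05331353 0.06288224 0.06456338]
[ 301  211   43   38 1415] (array([0.6484, 0.1407]), 40.5, 33.2, 3.9) [0.05069226 0.06241046 0.06684779]
[300 251  45  13 474] (array([0.6466, 0.1681]), 43.1, 9.1, 3.0) [0.05289879 0.06249001 0.0643257 ]
(array([0.6484, 0.1407]), 40.5, 33.2, 3.9)
tcp [0.6477 0.1401 0.246 ] [-1.7991e+02  6.0000e-02 -8.6040e+01] tool shift mm [210.5 262.8   6. ] turn z None
cont (array([ 0.4323, -0.0897]), 70.5, 50.3, -85.9) 3764
cont (array([ 0.4321, -0.0896]), 46.4, 37.4, 4.2) 1879
```

{"method": "apply_moves", "body": {"targets": [[1,0.0214,0.0231,0,0,0,0],[1,0.0214,0.0231,0,0,0,0],[1,0.0214,0.0231,0,0,0,0],[1,0.0214,0.0231,0,0,0,0],[1,0.0214,0.0231,0,0,0,0],[1,0.0214,0.0231,0,0,0,0],[1,0.0214,0.0231,0,0,0,0],[1,0.0214,0.0231,0,0,0,0],[1,0.0214,0.0231,0,0,0,0],[1,0.0214,0.0231,0,0,0,0]]}}

```text
time_s: 26.45
tcp_pos: [0.43, -0.0904, 0.2436]
eef_rot: [179.9, -0.0, -86.0]
contact_force: [-0.1, -0.6, 0.2]
gripper_width: 0.0872
gripper_force: 0.0
```

{"method": "apply_moves", "body": {"targets": [[1,0,0,0,0,0,-0.077],[1,0,0,0,0,0,-0.077],[1,0,0,0,0,0,-0.077],[1,0,0,0,0,0,-0.077],[1,0,0,0,0,0,-0.077],[1,0,0,0,0,0,-0.077],[1,0,0,0,0,0,-0.077],[1,0,0,0,0,0,-0.077],[1,0,0,0,0,0,-0.077],[1,0,0,0,0,0,-0.077],[1,0,0,0,0,0,-0.077],[1,0,0,0,0,0,-0.077],[1,0,0,0,0,0,-0.077],[1,0,0,0,0,0,0],[1,0,0,0,0,0,0],[1,0,0,0,0,0,0]]}}

```text
time_s: 27.78
tcp_pos: [0.4317, -0.0895, 0.2442]
eef_rot: [180.0, 0.1, 3.8]
contact_force: [0.4, 0.3, 0.1]
gripper_width: 0.0876
gripper_force: 0.0
```

```bash
python3 - <<'E'
from h import *
c=capture("wrist");np.savez("w12.npz",**c);P=cloud(c);z=P[...,2];save(c,"pics/w12.png",s=1.25)
for lo,hi in((.01,.06),(.04,.06)):
    m=big((np.hypot(P[...,0]-.425,P[...,1]+.088)<.06)&(z>lo)&(z<hi));r=rect(P[m]);print("cont",r,m.sum())
todo((*r[0],.053),4.1)
E
```

```text
cont (array([ 0.4323, -0.0887]), 70.2, 49.6, -86.0) 3591
cont (array([ 0.4323, -0.0888]), 45.6, 36.0, 3.9) 1763
tcp [ 0.4318 -0.0894  0.2444] [1.7999e+02 5.0000e-02 3.8600e+00] tool shift mm [  0.5  -0.6 191.4] turn z -0.0027
```

View pics/w12.png

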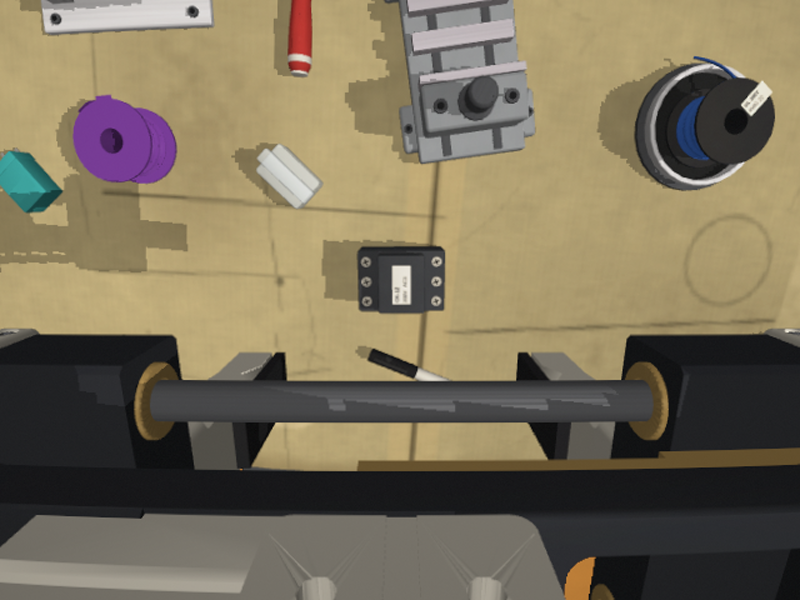

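The contactor at (402,280) is square to the tool. Descending to grip its narrow top.

{"method": "apply_moves", "body": {"targets": [[1,0.0005,-0.0006,0.02,0,0,0],[1,0,0,0.035,0,0,0],[1,0,0,0.035,0,0,0],[1,0,0,0.035,0,0,0],[1,0,0,0.03,0,0,0],[1,0,0,0.02,0,0,0],[1,0,0,0.01,0,0,0],[1,0,0,0.0055,0,0,0],[1,0,0,0,0,0,0],[1,0,0,0,0,0,0]]}}

```text
time_s: 28.67
tcp_pos: [0.4329, -0.0887, 0.0545]
eef_rot: [180.0, 0.0, 4.0]
contact_force: [0.5, -0.4, 0.2]
gripper_width: 0.0875
gripper_force: 0.0
```

{"method": "apply_moves", "body": {"targets": [[0,0,0,0,0,0,0],[0,0,0,0,0,0,0],[0,0,0,0,0,0,0],[0,0,0,0,0,0,0],[0,0,0,0,0,0,0],[0,0,0,0,0,0,0],[0,0,0,0,0,0,0],[0,0,0,0,0,0,0],[0,0,0,0,0,0,0],[0,0,0,0,0,0,0],[0,0,0,0,0,0,0],[0,0,0,0,0,0,0],[0,0,0,0,0,0,0],[0,0,0,0,0,0,0]], "newtons": 40}}

```text
time_s: 29.83
tcp_pos: [0.4326, -0.0888, 0.0543]
eef_rot: [180.0, 0.0, 4.1]
contact_force: [-0.6, -1.2, 1.0]
gripper_width: 0.0355
gripper_force: 40.0
```

{"method": "apply_moves", "body": {"targets": [[0,0,0,-0.005,0,0,0],[0,0,0,-0.02,0,0,0],[0,0,0,-0.035,0,0,0],[0,0,0,-0.035,0,0,0],[0,0,0,-0.035,0,0,0],[0,0,0,-0.02,0,0,0],[0,0.025,0,0,0,0,0],[0,0.025,0.008,0,0,0,0],[0,0.02,0.01,0,0,0,0],[0,0,0,0,0,0,0],[0,0,0,0,0,0,0],[0,0,0,0,0,0,0]]}}

```text
time_s: 30.83
tcp_pos: [0.5028, -0.1018, 0.2037]
eef_rot: [-180.0, 0.1, 4.0]
contact_force: [-0.1, -0.4, -2.1]
gripper_width: 0.0356
gripper_force: 40.0
```

```bash
python3 - <<'E'
from h import *
s=get_state();print(s["tcp_pos"],s["eef_rot"],s["gripper_width"])
c=capture("wrist");np.savez("w13.npz",**c);P=cloud(c);save(c,"pics/w13.png",s=1.25)
z=P[...,2];near=(np.hypot(P[...,0]-.614,P[...,1]+.122)<.11)
for lo,hi in ((.07,.09),(.045,.06),(.023,.034),(.008,.1)):
    m=near&(z>lo)&(z<hi);n,l,st,ce=cv2.connectedComponentsWithStats(m.astype(np.uint8))
    for i in range(1,n):
        if st[i,4]>120: k=l==i;print(lo,hi,st[i],rect(P[k]),np.median(z[k]).round(4))
E
```

```text
[ 0.50278924 -0.10175855  0.20370547] [-1.79981090e+02  9.76180966e-02  4.02102522e+00] 0.035613781745351694
0.07 0.09 [354 151  29  28 632] (array([ 0.5663, -0.1318]), 19.4, 19.2, -85.7) 0.0834
0.045 0.06 [ 294    0  106   47 4055] (array([ 0.673 , -0.1094]), 75.8, 31.6, -78.7) 0.0527
0.045 0.06 [ 315  130   97   60 3837] (array([ 0.5692, -0.1315]), 74.6, 38.3, -78.0) 0.0528
0.023 0.034 [309  38  86  14 145] (array([ 0.6587, -0.115 ]), 68.4, 1.3, -77.9) 0.0319
0.023 0.034 [ 305   55   91   29 1529] (array([ 0.6414, -0.116 ]), 74.3, 13.1, -78.3) 0.0287
0.023 0.034 [ 310   89   89   28 1466] (array([ 0.6158, -0.1215]), 74.2, 13.1, -77.8) 0.0288
0.008 0.1 [  281     0   137   206 21436] (array([ 0.6178, -0.1213]), 173.0, 106.2, 11.7) 0.0287
```

View pics/w13.png

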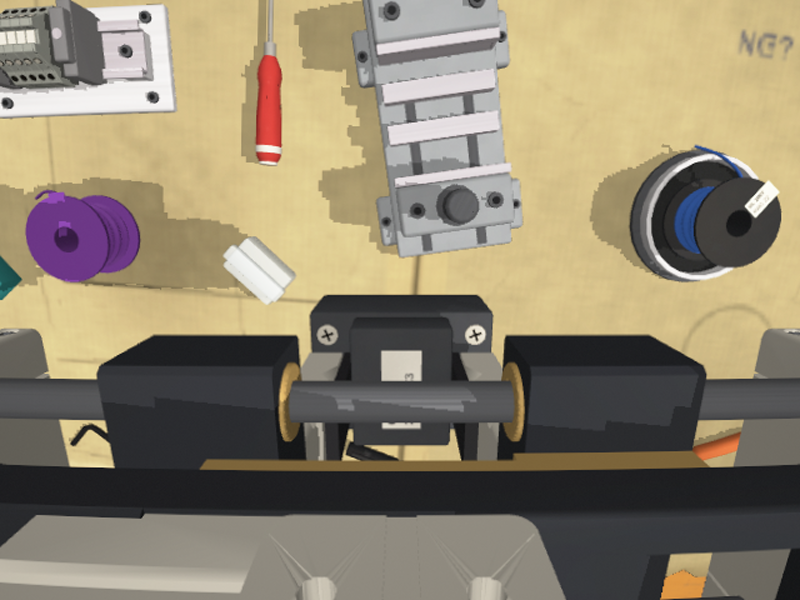

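The vise is at (440,130) with axis 11.9°; the jaw is about 8 mm in, and the gap is wide enough. The contactor is held square.

{"method": "apply_moves", "body": {"targets": [[0,0,0,0,0,0,-0.0438],[0,0,0,0,0,0,-0.0438],[0,0.0244,0.0085,0,0,0,0],[0,0.0244,0.0085,0,0,0,0],[0,0.0244,0.0085,0,0,0,0],[0,0.0244,0.0085,0,0,0,0],[0,0.0244,0.0085,0,0,0,0],[0,0,0,0.03,0,0,0],[0,0,0,0.03,0,0,0],[0,0,0,0.015,0,0,0],[0,0,0,0,0,0,0],[0,0,0,0,0,0,0],[0,0,0,0,0,0,0]]}}

```text
time_s: 31.97
tcp_pos: [0.6325, -0.118, 0.131]
eef_rot: [180.0, -0.1, 12.0]
contact_force: [1.0, 0.2, -1.9]
gripper_width: 0.0354
gripper_force: 40.0
```

```bash
python3 - <<'E'
from h import *
todo((.6310,-.1182,.0825),11.9)
c=capture("wrist");np.savez("w14.npz",**c);save(c,"pics/w14.png",(170,100,490,340),2);P=cloud(c);z=P[...,2]
near=(np.hypot(P[...,0]-.673,P[...,1]+.11)<.06)
m=big(near&(z>.045)&(z<.06));r=rect(P[m]);print(r,m.sum())
q=(P[m][:,:2]-[.6188,-.1208])@np.array([[.9785,-.2062],[.2062,.9785]]);print(np.percentile(q,[1,5,95,99],axis=0).round(4))
E
```

```text
tcp [ 0.6325 -0.118   0.131 ] [ 1.7996e+02 -1.2000e-01  1.1980e+01] tool shift mm [-1.5 -0.1 48.5] turn z 0.0009
(array([ 0.6761, -0.1087]), 76.5, 37.3, -78.1) 7481
[[ 0.0407 -0.0367]
 [ 0.0422 -0.0336]
 [ 0.0755  0.0335]
 [ 0.0772  0.0366]]
```

View pics/w14.png

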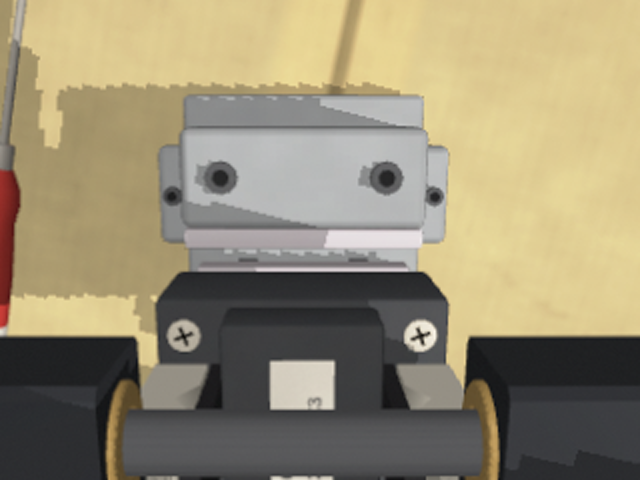

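Aligned and centred over the jaws, with a clear gap to the fixed jaw. Lowering.

{"method": "apply_moves", "body": {"targets": [[0,-0.001,0,0.015,0,0,0],[0,0,0,0.012,0,0,0],[0,0,0,0.008,0,0,0],[0,0,0,0.006,0,0,0],[0,0,0,0.003,0,0,0],[0,0,0,0.002,0,0,0],[0,0,0,0,0,0,0],[0,0,0,0,0,0,0],[0,0,0,0,0,0,0]]}}

```text
time_s: 32.77
tcp_pos: [0.6312, -0.1183, 0.0837]
eef_rot: [180.0, -0.0, 11.9]
contact_force: [-1.1, 0.7, -2.7]
gripper_width: 0.0355
gripper_force: 40.0
```

{"method": "apply_moves", "body": {"targets": [[0,0,0,0.001,0,0,0],[0,0,0,0.0007,0,0,0],[0,0,0,0,0,0,0],[0,0,0,0,0,0,0]]}}

```text
time_s: 33.1
tcp_pos: [0.6312, -0.1183, 0.0823]
eef_rot: [180.0, -0.1, 12.0]
contact_force: [-1.3, 1.8, 4.8]
gripper_width: 0.0356
gripper_force: 40.0
```

{"method": "apply_moves", "body": {"targets": [[0.6,0,0,0,0,0,0],[0.6,0,0,0,0,0,0],[0.6,0,0,0,0,0,0],[0.6,0,0,0,0,0,0],[0.7,0,0,-0.01,0,0,0],[0.8,0,0,-0.03,0,0,0],[0.8,0,0,-0.04,0,0,0],[0.8,0,0,-0.03,0,0,0],[0.8,-0.03,0,0,0,0,0],[0.8,-0.0363,0,0,0,0,0],[0.8,0,0,0,0,0,0],[0.8,0,0,0,0,0,0]]}}

```text
time_s: 34.1
tcp_pos: [0.5647, -0.1324, 0.1931]
eef_rot: [180.0, -0.1, 11.9]
contact_force: [1.6, -0.2, 0.1]
gripper_width: 0.0703
gripper_force: 0.0
```

```bash
python3 - <<'E'
from h import *
c=capture("wrist");np.savez("w15.npz",**c);P=cloud(c);z=P[...,2]
M=np.array([[.9785,-.2062],[.2062,.9785]]);L=(P[...,:2]-[.6188,-.1208])@M
m=big((np.abs(L[...,0]-.0125)<.03)&(np.abs(L[...,1])<.04)&(z>.056)&(z<.08));r=rect(P[m]);print("cont",r,(r[0]-[.6188,-.1208])@M,np.percentile(z[m],[5,50,95]))
m=(np.hypot(P[...,0]-.566,P[...,1]+.132)<.03)&(z>.075)&(z<.09);
if m.sum()>50: r=rect(P[big(m)]);print("knob",r)
todo((.5663,-.1318,.0835),11.9)
E
```

```text
cont (array([ 0.631 , -0.1179]), 70.4, 49.6, -78.2) [0.01253568 0.00032201] [0.05984864 0.0747724  0.07696511]
knob (array([ 0.5664, -0.132 ]), 19.6, 19.1, 44.9)
tcp [ 0.566  -0.1323  0.1929] [ 1.7997e+02 -1.0000e-01  1.1930e+01] tool shift mm [  0.4  -0.4 109.4] turn z 0.0004
```

{"method": "apply_moves", "body": {"targets": [[0.8,0,0,0.02,0,0,0],[0.8,0,0,0.03,0,0,0],[0.8,0,0,0.03,0,0,0],[0.8,0,0,0.02,0,0,0],[0.8,0,0,0.0085,0,0,0],[0.8,0,0,0,0,0,0],[0,0,0,0,0,0,0],[0,0,0,0,0,0,0],[0,0,0,0,0,0,0],[0,0,0,0,0,0,0],[0,0,0,0,0,0,0],[0,0,0,0,0,0,0],[0,0,0,0,0,0,0],[0,0,0,0,0,0,0],[0,0,0,0,0,0,0],[0,0,0,0,0,0,0],[0,0,0,0,0,0,0],[0,0,0,0,0,0,0]], "newtons": 50}}

```text
time_s: 35.65
tcp_pos: [0.5661, -0.1324, 0.0832]
eef_rot: [180.0, -0.0, 11.9]
contact_force: [0.3, -4.2, 1.9]
gripper_width: 0.0185
gripper_force: 50.0
```

```bash
python3 - <<'E'
from h import *
s=get_state();print(s["tcp_pos"],s["gripper_width"],s["gripper_force"],s["contact_force"])
p=s["tcp_pos"][:2]-[.6188,-.1208];print("knob vise x",p@[.9785,.2062], "y",p@[-.2062,.9785])
todo((.6188-.032*.9785,-.1208-.032*.2062,s["tcp_pos"][2]))
E
```

```text
[ 0.56608011 -0.13237275  0.08320882] 0.018546097539743407 50.0004478963092 [ 0.3473982  -4.20464285  1.85280914]
knob vise x -0.05397271003521944 y -0.0004530926765492378
tcp [ 0.5661 -0.1324  0.0832] [179.97  -0.    11.94] tool shift mm [22.  -0.4 -0. ] turn z None
```

{"method": "apply_moves", "body": {"targets": [[0,0.001,0,0,0,0,0],[0,0.002,0,0,0,0,0],[0,0.002,0,0,0,0,0],[0,0.002,0,0,0,0,0],[0,0.002,0,0,0,0,0],[0,0.002,0,0,0,0,0],[0,0.002,0,0,0,0,0],[0,0.002,0,0,0,0,0],[0,0.002,0,0,0,0,0],[0,0.001,0,0,0,0,0],[0,0,0,0,0,0,0],[0,0,0,0,0,0,0]]}}

```text
time_s: 36.65
tcp_pos: [0.5823, -0.1289, 0.0832]
eef_rot: [180.0, 0.1, 11.9]
contact_force: [-4.9, -4.7, 6.0]
gripper_width: 0.0184
gripper_force: 50.0
```

{"method": "apply_moves", "body": {"targets": [[0,0.001,0,0,0,0,0],[0,0.001,0,0,0,0,0],[0,0,0,0,0,0,0],[0,0,0,0,0,0,0]]}}

```text
time_s: 36.98
tcp_pos: [0.5842, -0.1285, 0.0832]
eef_rot: [180.0, 0.2, 11.9]
contact_force: [-4.8, -5.6, 6.5]
gripper_width: 0.019
gripper_force: 50.0
```

{"method": "apply_moves", "body": {"targets": [[0,0.001,0,0,0,0,0],[0,0.001,0,0,0,0,0],[0,0,0,0,0,0,0],[0,0,0,0,0,0,0]]}}

```text
time_s: 37.32
tcp_pos: [0.5855, -0.1283, 0.0832]
eef_rot: [180.0, 0.2, 11.9]
contact_force: [-6.0, -5.1, 7.8]
gripper_width: 0.0187
gripper_force: 50.0
```

{"method": "apply_moves", "body": {"targets": [[0,0.001,0,0,0,0,0],[0,0,0,0,0,0,0],[0,0,0,0,0,0,0]]}}

```text
time_s: 37.57
tcp_pos: [0.5863, -0.1281, 0.0832]
eef_rot: [180.0, 0.2, 11.9]
contact_force: [-7.4, -6.5, 9.0]
gripper_width: 0.0187
gripper_force: 50.0
```

{"method": "apply_moves", "body": {"targets": [[0,0.001,0,0,0,0,0],[0,0,0,0,0,0,0],[0,0,0,0,0,0,0]]}}

```text
time_s: 37.82
tcp_pos: [0.5873, -0.1279, 0.0832]
eef_rot: [180.0, 0.2, 11.9]
contact_force: [-7.3, -5.0, 7.6]
gripper_width: 0.0183
gripper_force: 50.0
```

{"method": "apply_moves", "body": {"targets": [[0,0.001,0,0,0,0,0],[0,0,0,0,0,0,0],[0,0,0,0,0,0,0]]}}

```text
time_s: 38.07
tcp_pos: [0.5878, -0.1278, 0.0832]
eef_rot: [-180.0, 0.3, 11.9]
contact_force: [-8.3, -4.8, 9.9]
gripper_width: 0.0184
gripper_force: 50.0
```

{"method": "apply_moves", "body": {"targets": [[0,0.001,0,0,0,0,0],[0,0,0,0,0,0,0],[0,0,0,0,0,0,0]]}}

```text
time_s: 38.32
tcp_pos: [0.5878, -0.1278, 0.0832]
eef_rot: [-180.0, 0.4, 11.9]
contact_force: [-11.1, -4.8, 12.7]
gripper_width: 0.0187
gripper_force: 50.0
```

{"method": "apply_moves", "body": {"targets": [[0,0.001,0,0,0,0,0],[0,0,0,0,0,0,0],[0,0,0,0,0,0,0]]}}

```text
time_s: 38.57
tcp_pos: [0.5879, -0.1278, 0.0831]
eef_rot: [-180.0, 0.5, 11.9]
contact_force: [-13.3, -6.7, 15.0]
gripper_width: 0.0184
gripper_force: 50.0
```

{"method": "apply_moves", "body": {"targets": [[0,0.0015,0,0,0,0,0],[0,0.0015,0,0,0,0,0],[0,0,0,0,0,0,0],[0,0,0,0,0,0,0],[0.6,0,0,0,0,0,0],[0.6,0,0,0,0,0,0],[0.6,0,0,0,0,0,0],[0.6,0,0,0,0,0,0],[0.6,0,0,0,0,0,0],[0.8,0,0,-0.01,0,0,0],[0.8,0,0,-0.03,0,0,0],[0.8,0,0,-0.04,0,0,0],[0.8,-0.02,0,-0.04,0,0,0],[0.8,-0.03,0,-0.03,0,0,0],[0.8,-0.03,0,0,0,0,0],[0.8,0,0,0,0,0,0],[0.8,0,0,0,0,0,0]]}}

```text
time_s: 39.98
tcp_pos: [0.5183, -0.1421, 0.2318]
eef_rot: [180.0, -0.2, 11.9]
contact_force: [0.9, -0.1, 0.4]
gripper_width: 0.0702
gripper_force: 0.0
```

```bash
python3 - <<'E'
from h import *
s=get_state();print(s["tcp_pos"],s["gripper_width"])
c=capture("wrist");np.savez("w16.npz",**c);P=cloud(c);z=P[...,2];save(c,"pics/w16.png",s=1.25)
M=np.array([[.9785,-.2062],[.2062,.9785]]);L=(P[...,:2]-[.6188,-.1208])@M
m=big((np.abs(L[...,0]-.015)<.03)&(np.abs(L[...,1])<.04)&(z>.0565)&(z<.08));r=rect(P[m]);print("cont",r,(r[0]-[.6188,-.1208])@M,np.percentile(z[m],[5,50,95]))
m=(np.hypot(P[...,0]-.588,P[...,1]+.128)<.02)&(z>.078)&(z<.09);r=rect(P[big(m)]);print("knob",r,(r[0]-[.6188,-.1208])@M)
f=(np.abs(L[...,0]-.06)<.03)&(np.abs(L[...,1])<.036)&(z>.045)&(z<.0562);r=rect(P[big(f)]);print("fixed",r)
E
```

```text
[ 0.51827139 -0.14208622  0.23177931] 0.07016614358363393
cont (array([ 0.6338, -0.1177]), 70.1, 49.3, -78.1) [ 1.531672e-02 -5.965000e-05] [0.05968367 0.07436201 0.07701893]
knob (array([ 0.5875, -0.1272]), 19.3, 18.8, -34.5) [-0.03194673  0.00019166]
fixed (array([ 0.6764, -0.1087]), 72.0, 35.7, -78.4)
```

View pics/w16.png

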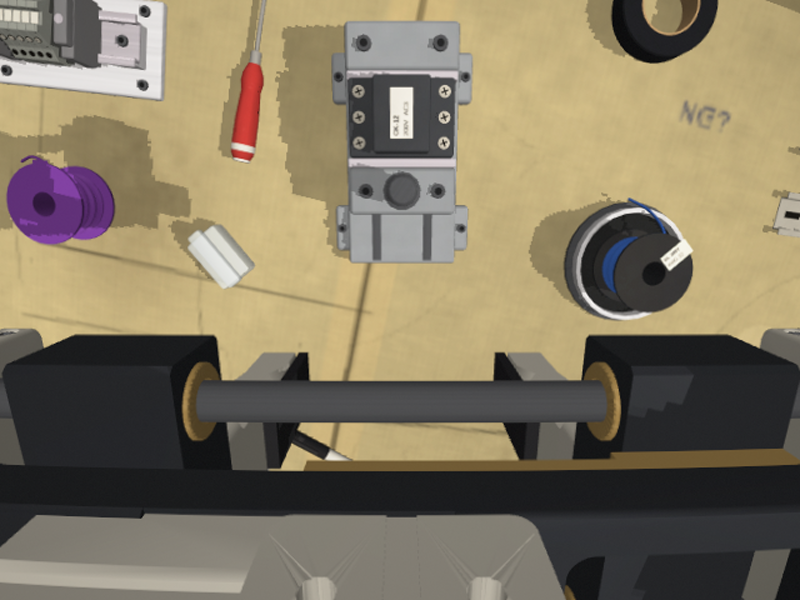

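The contactor is clamped square at (402,118) and centred in the jaws. One quick check that the spool lies flat, then I'll hand in.

```bash
python3 - <<'E'
from h import *
c=dict(np.load("w16.npz"));P=cloud(c);z=P[...,2]
m=big((np.hypot(P[...,0]-.569,P[...,1]+.323)<.05)&(z>.044)&(z<.056));Q=P[m]
print(rect(Q),np.percentile(Q[:,2],[5,50,95]),np.degrees(np.linalg.lstsq(np.c_[Q[:,:2],np.ones(len(Q))],Q[:,2],rcond=None)[0][:2]))
if abs(np.median(Q[:,2])-.049)<.003: print(close_job())
E
```

```text
(array([ 0.5692, -0.3223]), 60.2, 59.9, -85.7) [0.04842703 0.04990814 0.05112091] [ 0.06512538 -0.07770913]
the job is handed in; nothing more can be done
None
```

The job is handed in at about 40 s, under the 122 s limit. The spool is flat in the dish, the relay in its pocket, the strip on the rail between its brackets, and the contactor clamped square and centred in the shut vise, with nothing still gripped.

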